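# Find the potted module on the double spring scale

## Task

Two power modules look alike, but one has been filled with potting resin and is clearly heavier. Hang both by their handles on the double spring scale, one on each hook, let go and let both come to rest. Then leave the heavier one hanging freely where it is, and lift the lighter one off and stand it upright on the floor of the blue bin, without dropping a module or disturbing the other things on the bench.

Things in the scene. Friction and masses are not known exactly. Their poses are not given: they have to be found in the camera images.
- module_a: one of two like power modules: closed finned aluminium case 80 (x) x 60 (y, 66 over the ribs) x 60 (z) mm, dark steel handle and red grip block on top, 160 mm high in all. Origin: centre of its underside, z up. Either may be the heavy one, whatever its name or place: 0.47 to 0.61 kg heavy, 0.20 to 0.28 kg light; inside hidden. Starts standing on the bench.
- module_b: one of two like power modules: closed finned aluminium case 80 (x) x 60 (y, 66 over the ribs) x 60 (z) mm, dark steel handle and red grip block on top, 160 mm high in all. Origin: centre of its underside, z up. Either may be the heavy one, whatever its name or place: 0.47 to 0.61 kg heavy, 0.20 to 0.28 kg light; inside hidden. Starts standing on the bench.
- grip_a (a point): point in the red grip block of module_a, 141 mm above the module's origin. The block is 16 mm in x, 36 mm in y and runs from 118 (top of the crossbar) to 160 mm above the origin, centred. Pinch it from above, fingers closing along the module's x.
- grip_b (a point): point in the red grip block of module_b, 141 mm above the module's origin. The block is 16 mm in x, 36 mm in y and runs from 118 (top of the crossbar) to 160 mm above the origin, centred. Pinch it from above, fingers closing along the module's x.
- eye_a (a point): middle of the underside of module_a's handle crossbar, 110 mm above the module's origin; it rests on a scale hook. Crossbar: along x, 68 long, 10 wide (y), 8 high, on two uprights (8 x 10 mm) at x = +-30 mm on the case. Below it, down to the case top at 60 mm, is a window 52 mm wide (x), 50 mm high, open along y.
- eye_b (a point): middle of the underside of module_b's handle crossbar, 110 mm above the module's origin; it rests on a scale hook. Crossbar: along x, 68 long, 10 wide (y), 8 high, on two uprights (8 x 10 mm) at x = +-30 mm on the case. Below it, down to the case top at 60 mm, is a window 52 mm wide (x), 50 mm high, open along y.
- scale: double spring scale, fixed: dark base 150 (x) x 120 (y) x 12 mm, white column 36 x 36 mm, 235 mm high (blue cap to 245), a sprung hook on its left (+y) and one on its right (-y) side. Origin: centre of the base's underside, z up; yaw varies. Arms reach 110 mm, blue carriages 32 mm, from the column's axis.
- hook_left (a point): where a crossbar should rest on the left hook: middle of the saddle, top of the arm; 200 mm above the bench unloaded, sinks under load. Steel arm 14 wide, 8 thick, pointing out along the scale's +y, with ridges 14 high, 6 thick, centred 24 mm further out (end lip) and further in. Pass the arm through the handle window (module's y along scale's y, either way round), then lower.
- hook_right (a point): where a crossbar should rest on the right hook: middle of the saddle, top of the arm; 200 mm above the bench unloaded, sinks under load. Steel arm 14 wide, 8 thick, pointing out along the scale's -y, with ridges 14 high, 6 thick, centred 24 mm further out (end lip) and further in. Pass the arm through the handle window (module's y along scale's y, either way round), then lower.
- scale_left (a joint): reading of the left hook, m down from rest: 0 unloaded, stop at 0.07. Spring 120 N/m; a free module bobs a second, may swing up to three, then shows its weight: 38 to 50 mm heavy, 16 to 23 mm light. A red pointer on the blue carriage moves along black marks 10 mm apart on the white column. When a module is lifted, the hook follows it up to 0.
- scale_right (a joint): reading of the right hook, m down from rest: 0 unloaded, stop at 0.07. Spring 120 N/m; a free module bobs a second, may swing up to three, then shows its weight: 38 to 50 mm heavy, 16 to 23 mm light. A red pointer on the blue carriage moves along black marks 10 mm apart on the white column. When a module is lifted, the hook follows it up to 0.
- blue_bin: the blue open bin, fixed, 170 (x) x 150 (y) x 60 mm high, walls and floor 5 mm thick. Origin: centre of its underside, z up. It may be on either side of the bench.
- yellow_bin: a yellow open bin of the same size, fixed, on the other side; not used
- solder_reel: bystander, loose on the bench, to be left alone: a grey reel, 66 mm across, 50 mm high, standing; origin at the centre of its underside
- flux_jar: bystander, loose on the bench, to be left alone: an amber jar, 56 mm across, 75 mm high; origin at the centre of its underside
- screwdriver: bystander, loose on the bench, to be left alone: a red-handled screwdriver 190 mm long, lying on the bench beyond the scale (farther from the robot), handle at its -x end; origin near its middle

How it is judged (in metres and radians):
On the way, in this order (a step that is already met when the one before it is completed fails the run):
1. one module hangs on a scale hook, let go of and at rest (((distance between eye_a and hook_left below 0.035 m and value of joint scale_left above 0.012 m and contact force between the fingers and module_a below 0.2 N and linear speed of module_a below 0.04 m/s and velocity of joint scale_left between -0.01 and 0.01 m/s) or (distance between eye_a and hook_right below 0.035 m and value of joint scale_right above 0.012 m and contact force between the fingers and module_a below 0.2 N and linear speed of module_a below 0.04 m/s and velocity of joint scale_right between -0.01 and 0.01 m/s) or (distance between eye_b and hook_left below 0.035 m and value of joint scale_left above 0.012 m and contact force between the fingers and module_b below 0.2 N and linear speed of module_b below 0.04 m/s and velocity of joint scale_left between -0.01 and 0.01 m/s) or (distance between eye_b and hook_right below 0.035 m and value of joint scale_right above 0.012 m and contact force between the fingers and module_b below 0.2 N and linear speed of module_b below 0.04 m/s and velocity of joint scale_right between -0.01 and 0.01 m/s))), for 0.3 s.
2. both modules hang on the scale, one on each hook, let go of and at rest ((((distance between eye_a and hook_left below 0.035 m and value of joint scale_left above 0.012 m and contact force between the fingers and module_a below 0.2 N and linear speed of module_a below 0.04 m/s and velocity of joint scale_left between -0.01 and 0.01 m/s) and (distance between eye_b and hook_right below 0.035 m and value of joint scale_right above 0.012 m and contact force between the fingers and module_b below 0.2 N and linear speed of module_b below 0.04 m/s and velocity of joint scale_right between -0.01 and 0.01 m/s)) or ((distance between eye_b and hook_left below 0.035 m and value of joint scale_left above 0.012 m and contact force between the fingers and module_b below 0.2 N and linear speed of module_b below 0.04 m/s and velocity of joint scale_left between -0.01 and 0.01 m/s) and (distance between eye_a and hook_right below 0.035 m and value of joint scale_right above 0.012 m and contact force between the fingers and module_a below 0.2 N and linear speed of module_a below 0.04 m/s and velocity of joint scale_right between -0.01 and 0.01 m/s)))), for 0.3 s.
At the end, for the whole second after the job is handed in: Heavier module hangs freely, at rest (crossbar within 35 mm of the saddle point, that scale reading over 30 mm); other hook empty (under 5 mm); lighter module at rest upright (within 0.15 rad) on the floor of the blue bin (under 12 mm above its underside) ((((distance between eye_a and hook_left below 0.035 m and value of joint scale_left above 0.03 m and contact force between the fingers and module_a below 0.2 N and linear speed of module_a below 0.04 m/s and velocity of joint scale_left between -0.01 and 0.01 m/s) and value of joint scale_right below 0.005 m and (x of module_b in the frame of blue_bin between -0.06 and 0.06 m and y of module_b in the frame of blue_bin between -0.05 and 0.05 m and z of module_b in the frame of blue_bin below 0.012 m and angle between module_b's own z axis and vertical below 0.15 rad and linear speed of module_b below 0.03 m/s)) or ((distance between eye_a and hook_right below 0.035 m and value of joint scale_right above 0.03 m and contact force between the fingers and module_a below 0.2 N and linear speed of module_a below 0.04 m/s and velocity of joint scale_right between -0.01 and 0.01 m/s) and value of joint scale_left below 0.005 m and (x of module_b in the frame of blue_bin between -0.06 and 0.06 m and y of module_b in the frame of blue_bin between -0.05 and 0.05 m and z of module_b in the frame of blue_bin below 0.012 m and angle between module_b's own z axis and vertical below 0.15 rad and linear speed of module_b below 0.03 m/s)) or ((distance between eye_b and hook_left below 0.035 m and value of joint scale_left above 0.03 m and contact force between the fingers and module_b below 0.2 N and linear speed of module_b below 0.04 m/s and velocity of joint scale_left between -0.01 and 0.01 m/s) and value of joint scale_right below 0.005 m and (x of module_a in the frame of blue_bin between -0.06 and 0.06 m and y of module_a in the frame of blue_bin between -0.05 and 0.05 m and z of module_a in the frame of blue_bin below 0.012 m and angle between module_a's own z axis and vertical below 0.15 rad and linear speed of module_a below 0.03 m/s)) or ((distance between eye_b and hook_right below 0.035 m and value of joint scale_right above 0.03 m and contact force between the fingers and module_b below 0.2 N and linear speed of module_b below 0.04 m/s and velocity of joint scale_right between -0.01 and 0.01 m/s) and value of joint scale_left below 0.005 m and (x of module_a in the frame of blue_bin between -0.06 and 0.06 m and y of module_a in the frame of blue_bin between -0.05 and 0.05 m and z of module_a in the frame of blue_bin below 0.012 m and angle between module_a's own z axis and vertical below 0.15 rad and linear speed of module_a below 0.03 m/s)))); the robot touches nothing.
It fails at once if the solder reel is disturbed (moved over 30 mm) (distance of solder_reel from where it was at the start of the episode above 0.03 m).
It fails at once if the flux jar is disturbed (moved over 30 mm) (distance of flux_jar from where it was at the start of the episode above 0.03 m).
It fails at once if the screwdriver is disturbed (moved over 30 mm) (distance of screwdriver from where it was at the start of the episode above 0.03 m).
It fails at once if a module is dropped or flung (faster than 1.2 m/s) (linear speed of any of module_a, module_b above 1.2 m/s).
It fails at once if a module is knocked over (tilted beyond 0.9 rad) (angle between any of module_a, module_b's own z axis and vertical above 0.9 rad).
It also fails if it takes over 72 s, if anything falls off the work surface, if the arm or the gripper's body presses on something with over 40 N, if the wrist force passes 120 N, or if a joint passes its speed limit or range.

## Robot

A 6-joint arm with a two-finger parallel gripper is mounted at the origin on the work surface. World frame = base frame: x ahead of the robot, y to its left, z up, the work surface at z = 0. Lengths are in m, angles in degrees, forces in N, time in s.
With the tool pointing down it reaches from about 0.4 to 0.925 m from the base axis. Payload 3.4 kg.
Tool frame: the origin (TCP) lies between the finger pads; the fingertips stand 22 mm ahead of it and the grasp point (between the pads) lies 3 mm ahead of it; z points along the fingers, y is the line along which they close (so a half turn about z gives the same grasp; the last joint's range is limited). The gripper opens to 85 mm and grips with 20 to 120 N. Pads are 22 mm wide; open, the fingers measure 114 mm over their backs; the gripper's body (76 mm by 85 mm) begins 54 mm behind the grasp point. The pads swing forward as they close: fully open they stand 13 mm farther back than shut.
Start: joints at [-68.497, 17.578, 86.31, -0, 76.112, -4.211], TCP at [0.249, -0.518, 0.225] pointing down, gripper open.
Joint ranges: [-179.03, 179.03], [-60, 130.46], [8.19, 133.38], [-81.62, 261.62], [5.75, 156.47], [-153.77, 153.77]. Speed limits (degrees/s): [147.25, 147.25, 180, 180, 180, 180].

## Interface

Orientations are given as [roll, pitch, yaw] about the fixed x, y, z axes, in that order (R = Rz(yaw) Ry(pitch) Rx(roll)).
In Python, from rig import * gives the robot as it stands.
- The arm moves only by the shell command python3 -m inch 'ROWS'. ROWS is JSON, a list of rows, each a list of 7 numbers: the shift along the tool's x, y, z each as a share of 2 cm, from -1 to 1, then the turn, a rotation vector about the tool's x, y, z each as a share of 4 degrees, from -1 to 1, then the finger opening in mm, from 0 to 85.4. In form: [[dx, dy, dz, wx, wy, wz, grip], ...]. A call has 1 to 20 rows; each row shifts and turns the commanded pose from where the row before left it, along the tool's axes as they then stand; what a row does not reach is not made up. A row lasts 1/10 s, in which the tool goes at most 50 mm and 8.59 degrees, less where a joint would pass 70% of its speed; a pose out of reach is approached as far as the arm can. A call with a number of a shift or a turn outside -1 to 1 is refused whole. A call with a gripper value outside its range is refused whole. The fingers move at their own pace and stop on an object; the grip force is fixed at half the most. Time passes only in rows, so rows that do not move let the fingers close. It gives the time, the measured TCP pose, the force, the opening and the grip force at its end, in the units of the state.
- get_state(): the state, without advancing time (a new reading comes with each control period).
- snapshot(name): name is "side" or "top"; returns a dict with "image" (384x512x3 uint8, red, green, blue), "intrinsics" (3x3 intrinsics, pixels), "xyz" and "attitude" of the camera in the world. Camera axes: x right, y down, z forward; pixel columns grow to the right and rows downward; lengths in m; the calibration is good to about 2 mm. A picture is of the moment at which its call begins. There is no depth.
- hand_in(): hands the job in; it is judged then, once.
The state is a dict: "clock": time; "joints": joint angles; "qd": joint speeds; "joint_efforts": joint torques, N m; "tcp_pos": TCP position; "tcp_rot": TCP orientation; "force": force on the tool from outside, world axes, zero at the start; "moment": the same for the moment, N m; "gripper_width": finger opening in m; "finger_force": force on a finger pad.
Only numpy, scipy, OpenCV 4.12 (cv2) and the standard library are available. Lean on these libraries where they do the work, as an engineer would, in place of code of your own. Each camera call takes 0.05 s, during which the arm holds its last target. There are 200 camera calls.

## Working session

There is one attempt and no reset: what is moved stays moved. The work goes in short steps, Python scripts to look and compute and a shell command to move; the robot and the scene stay as the last step left them, time stands still between calls to the robot, and variables do not carry over. Pictures are saved under pics/ and viewed, at most 10 in all, crops included, and the job is handed in when it is done.

```bash
mkdir -p pics; ls
python3 - <<'E'
from rig import *
import cv2
for n in("side","top"):
    s=snapshot(n);cv2.imwrite(f"pics/{n}0.png",s["image"][:,:,::-1]);print(n,s["intrinsics"],s["xyz"],s["attitude"])
print(get_state())
E
```

```text
pics
side [[473.74001074   0.         259.72437153]
 [  0.         473.74001074 192.96584086]
 [  0.           0.           1.        ]] [0.18612767 0.87315431 0.92780764] [-128.40821141   -0.84854339 -151.91890017]
top [[483.83031863   0.         263.7610288 ]
 [  0.         483.83031863 189.93352119]
 [  0.           0.           1.        ]] [0.54971016 0.01865157 1.30479388] [-176.37044419   -0.47608198  -90.38963943]
{'clock': 0.1, 'joints': array([-6.84960226e+01,  1.76193618e+01,  8.63756966e+01, -1.62855941e-03,
        7.61121800e+01, -4.21173784e+00]), 'qd': array([ 0.06160223, -0.07725156, -0.07769932,  0.06728414,  0.03154117,
        0.0669922 ]), 'joint_efforts': array([ 4.14085553e-04, -4.58529103e+01, -2.52607673e+01, -1.78518385e-04,
        5.58806729e-03, -4.90573086e-06]), 'tcp_pos': array([ 0.24922504, -0.5174717 ,  0.22416396]), 'tcp_rot': array([-1.79892935e+02, -6.29990523e-03,  2.57161017e+01]), 'force': array([ 0.6746883 , -0.23491847, -0.36993778]), 'moment': array([ 0.0081695 ,  0.00254036, -0.02013984]), 'finger_force': 0.0, 'gripper_width': 0.08524402578841993}
```

View pics/side0.png

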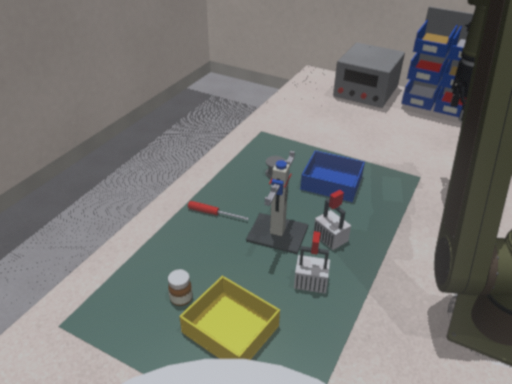

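View pics/top0.png

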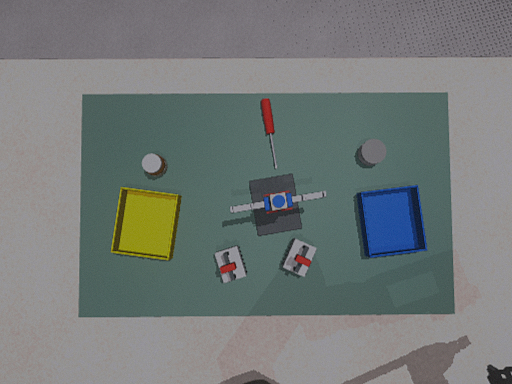

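Side view: scale at (278,215), modules at (312,270) and (333,230), with the blue bin at (332,175). Top view: modules' red grips at (228,268) and (303,261), scale cap at (278,202) with arms from (233,209) to (325,195), blue bin at (391,221). Next I measure these.

```bash
cat > h.py <<'E'
from rig import *
import cv2, numpy as np
from scipy.spatial.transform import Rotation as R
def ray(s,px):
    px=np.atleast_2d(px).astype(float)
    d=np.c_[px,np.ones(len(px))]@np.linalg.inv(s["intrinsics"]).T
    return R.from_euler("xyz",s["attitude"],degrees=True).apply(d)
def plane(s,px,z):
    d=ray(s,px);o=np.array(s["xyz"]);return (o+d*((z-o[2])/d[:,2])[:,None])[:,:2]
def tri(s1,p1,s2,p2):
    a=ray(s1,p1)[0];b=ray(s2,p2)[0];o=np.array(s1["xyz"]);q=np.array(s2["xyz"])
    t=np.linalg.lstsq(np.c_[a,-b],q-o,rcond=None)[0]
    return (o+a*t[0]+q+b*t[1])/2, np.linalg.norm(o+a*t[0]-q-b*t[1])*1000
def mask(s,c):
    h=cv2.cvtColor(s["image"],cv2.COLOR_RGB2HSV);H,S,V=[h[...,i].astype(int) for i in range(3)]
    return ({"red":((H<8)|(H>172))&(S>130)&(V>70),"blue":(H>105)&(H<130)&(S>130)&(V>50),
      "white":(S<50)&(V>110)}[c]).astype(np.uint8)
def blobs(m,amin=8):
    n,l,st,c=cv2.connectedComponentsWithStats(m)
    return [(st[i,4],c[i].round(1),(l==i)) for i in range(1,n) if st[i,4]>=amin]
def goto(p,yaw):
    "rows needed: tool shift x,y,z (units of 2cm) at present yaw, then turn about tool z (units of 4 deg)"
    st=get_state();d=np.array(p)-st["tcp_pos"]
    rot=R.from_euler("xyz",st["tcp_rot"],degrees=True)
    dy=(yaw-st["tcp_rot"][2]+90)%180-90
    print("shift units",(rot.inv().apply(d)/0.02).round(2),"turn units",round(-dy/4,2),"yaw",st["tcp_rot"].round(2),"tcp",st["tcp_pos"].round(4))
E
python3 - <<'E'
from h import *
T=snapshot("top");S=snapshot("side")
for n,s in(("top",T),("side",S)):
  for c in("red","blue"):
    for a,ctr,m in blobs(mask(s,c)):
        ys,xs=np.nonzero(m);P=np.c_[xs,ys]
        r=cv2.minAreaRect(plane(s,P,.139).astype(np.float32)*1000)
        print(n,c,a,ctr,"z.139",plane(s,ctr,.139)[0].round(4),"rect",np.round(r[0],1),np.round(r[1],1),round(r[2],1))
w=mask(T,"white");
for a,ctr,m in blobs(w,20):
    ys,xs=np.nonzero(m); print("white",a,ctr,xs.min(),xs.max(),ys.min(),ys.max())
t=T["image"][140:300,195:345][:,:,::-1]
cv2.imwrite("pics/c1.png",cv2.resize(t,None,fx=5,fy=5,interpolation=cv2.INTER_CUBIC)[:600])
t=cv2.resize(t,None,fx=3.7,fy=3.7,interpolation=cv2.INTER_CUBIC);print(t.shape);cv2.imwrite("pics/c1.png",t)
E
```

```text
top red 295 [267.2 115.7] z.139 [ 0.8049 -0.0012] rect [804.7  -1.2] [85.1 21.3] 8.9
top red 9 [266.7 194.6] z.139 [0.6123 0.0014] rect [612.5   1.9] [12.1  2.4] 89.6
top red 19 [286.3 208.9] z.139 [ 0.5775 -0.0455] rect [577.4 -44.8] [ 3.7 24.6] 7.7
top red 20 [271.8 211.4] z.139 [ 0.5717 -0.0105] rect [571.9 -10.9] [ 4.2 25. ] 10.9
top red 102 [302.6 260.3] z.139 [ 0.4542 -0.0834] rect [454.4 -83.5] [36.3 16.7] 69.1
top red 104 [227.6 267.7] z.139 [0.438  0.0961] rect [438.1  96.2] [15.8 36.2] 17.9
top blue 3959 [391.5 221. ] z.139 [ 0.5466 -0.2989] rect [ 546.3 -298.4] [160.  151.3] 6.8
top blue 64 [289.  199.5] z.139 [ 0.6001 -0.0523] rect [600.3 -52.2] [32.2 10.9] 10.7
top blue 115 [278.4 200.7] z.139 [ 0.5974 -0.0267] rect [597.8 -26.9] [26.5 26.6] 89.5
top blue 69 [266.5 203.4] z.139 [0.591  0.0021] rect [591.    2.3] [32.5 12.7] 9.0
side red 167 [428.7  65.3] z.139 [ 0.4349 -1.0948] rect [  434.5 -1095.9] [89.1 80.5] 0.0
side red 65 [447.5  96.6] z.139 [ 0.3118 -0.8442] rect [ 311.2 -846.5] [74.  25.6] 90.0
side red 8 [363.5  95. ] z.139 [ 0.5842 -0.703 ] rect [ 584.2 -703.1]
[... 1103 characters left out ...]
 319 328 141 152
white 40 [348.2 147.2] 342 356 143 150
white 27 [335.6 147.6] 330 340 145 151
white 36 [303.2 150.2] 295 310 146 154
white 297 [150.8 162.5] 141 160 153 172
white 28 [292.9 171. ] 286 300 165 178
white 41 [334.5 193.8] 329 340 188 198
white 135 [312.1 195.7] 302 322 191 201
white 22 [324.8 192.8] 323 327 190 196
white 108 [277.7 201.2] 270 286 193 209
white 63 [296.6 198.3] 292 301 195 201
white 219 [246.5 206.7] 230 263 201 212
white 421 [298.1 253.3] 283 316 239 270
white 432 [231.8 260.7] 215 246 246 279
white 86 [302.4 270.4] 295 308 264 276
white 70 [225.5 277.4] 221 230 272 282
white 554 [393.5 376.6] 360 414 364 383
white 43 [426.9 376.6] 422 434 373 381
(592, 555, 3)
```

View pics/c1.png

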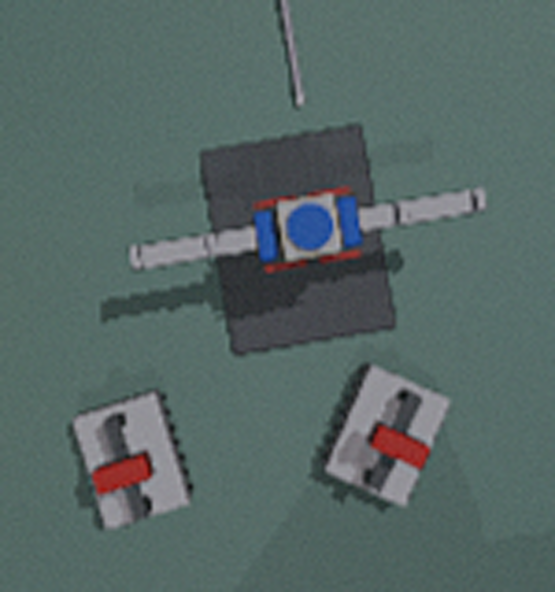

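Crop: scale arms run from lip (137,257) to lip (480,199) in crop pixels. Left grip is at (123,472) and right grip at (400,447), with crossbars tilted about +18° and −21°.

Run:
```python
from h import *
T=snapshot("top");S=snapshot("side")
print("L",tri(T,(227.6,267.7),S,(315.5,240.9)),"R",tri(T,(302.6,260.3),S,(336.2,197.9)))
cap=plane(T,(278.4,200.7),.242)[0]
f=lambda x,y:(195+(x+.5)/3.7-.5,140+(y+.5)/3.7-.5)
l=plane(T,f(137,257),.212)[0];r=plane(T,f(480,199),.212)[0]
v=l-r;yaw=np.degrees(np.arctan2(-v[0],v[1]))
print("cap",cap,"lips",l,r,"mid",(l+r)/2,"len",np.linalg.norm(v),"yaw",yaw)
ca=plane(T,[(289,199.5),(266.5,203.4)],.2);w=ca[1]-ca[0];print("carr",ca,ca.mean(0),np.degrees(np.arctan2(-w[0],w[1])))
b=[m for a,c,m in blobs(mask(T,"blue")) if a>3000][0];ys,xs=np.nonzero(b)
P=plane(T,np.c_[xs,ys],.06).astype(np.float32)*1000;print("bin",cv2.minAreaRect(P))
goto([.438,.096,.25],107.9)
```

```text
L (array([0.43882615, 0.09554948, 0.14738141]), np.float64(0.018347059429122573)) R (array([ 0.45470691, -0.08282809,  0.14535178]), np.float64(0.07645770396530344))
cap [ 0.59314686 -0.0226618 ] lips [0.57610263 0.08182135] [ 0.6101983  -0.12809029] mid [ 0.59315046 -0.02313447] len 0.21266266599365047 yaw 9.225904062831136
carr [[ 0.59745186 -0.0485588 ]
 [ 0.58886828  0.00294825]] [ 0.59316007 -0.02280528] 9.461313907964207
bin ((546.0494995117188, -319.863037109375), (170.79656982421875, 161.5059356689453), 6.752993583679199)
shift units [ 21.81 -23.56  -1.25] turn units -20.55 yaw [-179.96   -0.     25.71] tcp [ 0.2494 -0.5179  0.2247]
```

```bash
python3 -m inch '[[0,0,0,0,0,-1,85],[0,0,0,0,0,-1,85],[0,0,0,0,0,-1,85],[0,0,0,0,0,-1,85],[0,0,0,0,0,-1,85],[0,0,0,0,0,-1,85],[0,0,0,0,0,-1,85],[0,0,0,0,0,-1,85],[0,0,0,0,0,-1,85],[0,0,0,0,0,-1,85],[0,0,0,0,0,-0.85,85],[0.5,0.04,0,0,0,0,85],[1,0.08,0,0,0,0,85],[1,0.08,0,0,0,0,85],[1,0.08,0,0,0,0,85],[1,0.08,0,0,0,0,85],[1,0.08,0,0,0,0,85],[1,0.08,0,0,0,0,85],[1,0.08,0,0,0,0,85],[1,0.08,0,0,0,0,85]]'
python3 -m inch '[[1,0.08,0,0,0,0,85],[1,0.08,0,0,0,0,85],[1,0.08,0,0,0,0,85],[1,0.08,0,0,0,0,85],[1,0.08,0,0,0,0,85],[1,0.08,0,0,0,0,85],[1,0.08,0,0,0,0,85],[1,0.08,0,0,0,0,85],[1,0.08,0,0,0,0,85],[1,0.08,0,0,0,0,85],[1,0.08,0,0,0,0,85],[1,0.08,0,0,0,0,85],[1,0.08,0,0,0,0,85],[1,0.08,0,0,0,0,85],[0.9,0.08,0,0,0,0,85],[0.5,0.04,0,0,0,0,85],[0,0,0,0,0,0,85],[0,0,0,0,0,0,85]]'
python3 -c "
from h import *
goto([.4545,-.083,.147],69.1)"
```

```text
clock: 2.3
tcp_pos: [0.3234, -0.3615, 0.2252]
tcp_rot: [180.0, -0.0, 69.2]
force: [0.5, -0.8, 0.1]
gripper_width: 0.085
finger_force: 0.0
clock: 4.1
tcp_pos: [0.4552, -0.0848, 0.225]
tcp_rot: [-180.0, 0.0, 69.2]
force: [0.2, 0.3, -0.3]
gripper_width: 0.0851
finger_force: 0.0
shift units [ 0.07 -0.07  3.9 ] turn units 0.02 yaw [-1.7999e+02  3.0000e-02  6.9180e+01] tcp [ 0.4552 -0.0848  0.225 ]
```

```bash
python3 -m inch '[[0.07,-0.07,0.5,0,0,0,85],[0,0,1,0,0,0,85],[0,0,1,0,0,0,85],[0,0,0.9,0,0,0,85],[0,0,0.5,0,0,0,85],[0,0,0,0,0,0,40],[0,0,0,0,0,0,10],[0,0,0,0,0,0,5],[0,0,0,0,0,0,5],[0,0,0,0,0,0,5],[0,0,0,0,0,0,5]]'; python3 -m inch '[[0,0,0,0,0,0,5],[0,0,0,0,0,0,5],[0,0,0,0,0,0,5],[0,0,0,0,0,0,5]]'
```

```text
clock: 5.2
tcp_pos: [0.456, -0.0834, 0.1479]
tcp_rot: [179.9, -0.0, 69.1]
force: [1.0, 1.0, 4.4]
gripper_width: 0.0139
finger_force: 57.9
clock: 5.6
tcp_pos: [0.4561, -0.0834, 0.1479]
tcp_rot: [179.9, -0.0, 69.1]
force: [1.4, 1.1, 6.2]
gripper_width: 0.0141
finger_force: 58.2
```

```bash
python3 -m inch '[[0,0,-0.4,0,0,0,5],[0,0,-0.9,0,0,0,5],[0,0,-1,0,0,0,5],[0,0,-1,0,0,0,5],[0,0,-1,0,0,0,5],[0,0,-1,0,0,-0.5,5],[0,0,-0.6,0,0,-1,5],[0,0,0,0,0,-1,5],[0,0,0,0,0,-1,5],[0,0,0,0,0,-1,5],[0,0,0,0,0,-1,5],[0,0,0,0,0,-1,5],[0,0,0,0,0,-1,5],[-0.5,0,0,0,0,-0.05,5],[-1,0,0,0,0,0,5],[-1,0,0,0,0,0,5],[-1,0,0,0,0,0,5],[-1,0,0,0,0,0,5],[-1,0,0,0,0,0,5],[-0.9,0,0,0,0,0,5]]'; python3 -m inch '[[0,0.5,0,0,0,0,5],[0,0.9,0,0,0,0,5],[0,1,0,0,0,0,5],[0,1,0,0,0,0,5],[0,1,0,0,0,0,5],[0,1,0,0,0,0,5],[0,0.9,0,0,0,0,5],[0,0.6,0,0,0,0,5],[0,0.3,0,0,0,0,5],[0,0,0,0,0,0,5],[0,0,0,0,0,0,5]]'
python3 - <<'E'
from h import *
goto([.6199,-.1856,.265],99.3)
T=snapshot("top");S=snapshot("side")
for n,s in(("top",T),("side",S)):
    for a,ctr,m in blobs(mask(s,"red")):
        ys,xs=np.nonzero(m)
        r=cv2.minAreaRect(plane(s,np.c_[xs,ys],.25).astype(np.float32)*1000);print(n,a,ctr,np.round(r[0]),np.round(r[1]),round(r[2],1))
a=cv2.resize(T["image"][150:290,270:400],None,fx=3,fy=3);b=cv2.resize(S["image"][130:270,230:360],None,fx=3,fy=3)
cv2.imwrite("pics/c2.png",np.hstack([a,b])[:,:,::-1])
E
```

```text
clock: 7.6
tcp_pos: [0.4751, -0.2113, 0.2646]
tcp_rot: [-179.9, -0.0, 99.2]
force: [-0.0, -0.1, -1.9]
gripper_width: 0.0138
finger_force: 58.0
clock: 8.7
tcp_pos: [0.617, -0.1863, 0.2648]
tcp_rot: [-179.9, -0.0, 99.3]
force: [-0.4, -0.2, -1.9]
gripper_width: 0.0136
finger_force: 58.0
shift units [ 0.01  0.15 -0.01] turn units 0.0 yaw [-1.7993e+02 -2.0000e-02  9.9310e+01] tcp [ 0.617  -0.1863  0.2648]
top 293 [267.2 115.6] [780.   1.] [77. 19.] 8.9
top 19 [347.9 190.5] [ 615. -174.] [13.  7.] 20.9
top 8 [285.1 191.1] [613. -37.] [13.  2.] 89.6
top 9 [266.7 194.6] [607.   4.] [11.  2.] 89.6
top 20 [286.2 209. ] [575. -39.] [ 4. 22.] 9.1
top 18 [272.1 211.4] [570.  -8.] [ 3. 23.] 9.1
top 106 [227.7 267.7] [449.  88.] [15. 33.] 17.9
side 134 [426.7  65. ] [ 406. -819.] [64. 69.] 3.2
side 8 [340.4  89.8] [ 606. -481.] [ 6. 22.] 20.4
side 9 [363.3  95.1] [ 528. -480.] [16.  8.] 86.2
side 14 [299.1 122.6] [ 634. -225.] [ 6. 29.] 24.3
side 186 [203.  207.2] [666. 220.] [70. 21.] 6.6
side 118 [315.3 241.3] [404. 201.] [13. 62.] 20.4
```

View pics/c2.png

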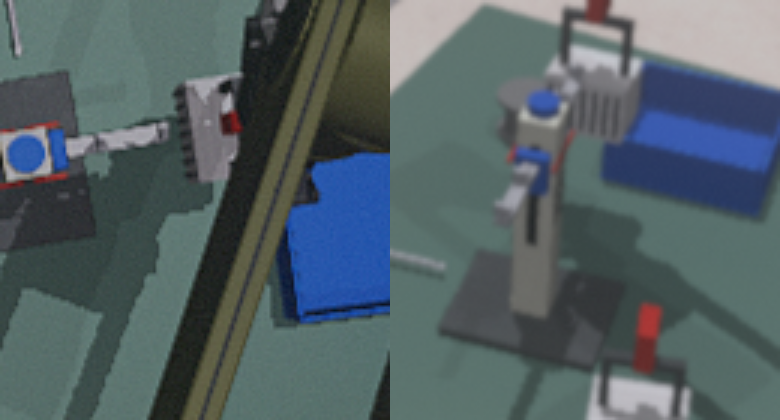

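Module is clear outside the right arm, aligned; move in, then lower.

```bash
python3 -m inch '[[0.4,0.15,0,0,0,0,5],[0.8,0,0,0,0,0,5],[0.8,0,0,0,0,0,5],[0.8,0,0,0,0,0,5],[0.8,0,0,0,0,0,5],[0.5,0,0,0,0,0,5],[0,0,0,0,0,0,5],[0,0,0,0,0,0,5]]'; python3 -c "
from h import *
goto([.6066,-.1047,.265],99.3);print(get_state()['force'])"
python3 -m inch '[[0,0,0.4,0,0,0,5],[0,0,0.5,0,0,0,5],[0,0,0.4,0,0,0,5],[0,0,0.4,0,0,0,5],[0,0,0.3,0,0,0,5],[0,0,0.2,0,0,0,5],[0,0,0,0,0,0,5],[0,0,0,0,0,0,5],[0,0,0,0,0,0,5]]'; python3 -c "
from h import *
goto([.6066,-.1047,.221],99.3)
S=snapshot('side')
cv2.imwrite('pics/c3.png',cv2.resize(S['image'][130:270,230:360],None,fx=4,fy=4)[:,:,::-1])"
```

```text
clock: 9.6
tcp_pos: [0.6076, -0.1048, 0.2652]
tcp_rot: [180.0, 0.1, 99.4]
force: [-0.1, -0.3, -2.3]
gripper_width: 0.0138
finger_force: 58.0
shift units [ 0.01 -0.05  0.01] turn units 0.02 yaw [1.7998e+02 5.0000e-02 9.9360e+01] tcp [ 0.6076 -0.1048  0.2652]
[-0.08599829 -0.25243751 -2.30613377]
clock: 10.5
tcp_pos: [0.6075, -0.105, 0.2215]
tcp_rot: [180.0, 0.0, 99.3]
force: [-1.8, -2.0, 0.3]
gripper_width: 0.0137
finger_force: 58.3
shift units [ 0.02 -0.04  0.02] turn units 0.0 yaw [1.7997e+02 1.0000e-02 9.9310e+01] tcp [ 0.6075 -0.105   0.2215]
```

View pics/c3.png

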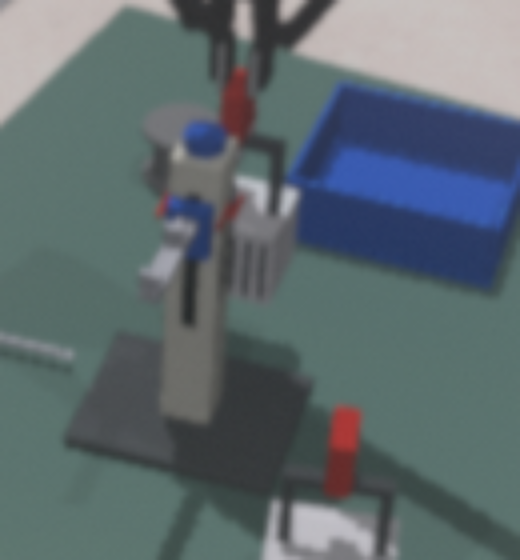

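Module on right hook, weight transferred (force ~0). Release and rise.

```bash
python3 -m inch '[[0,0,0,0,0,0,20],[0,0,0,0,0,0,30],[0,0,0,0,0,0,45],[0,0,0,0,0,0,45],[0,0,0,0,0,0,45],[0,0,-0.4,0,0,0,45],[0,0,-0.8,0,0,0,45],[0,0,-1,0,0,0,45],[0,0,-1,0,0,0,45],[0,0,-1,0,0,0,45],[0,0,-0.5,0,0,0,45],[0,0,0,0,0,0,45]]'; python3 -c "
from h import *
goto([.438,.096,.315],107.9)
S=snapshot('side')
cv2.imwrite('pics/c4.png',cv2.resize(S['image'][120:270,220:360],None,fx=4,fy=4)[:,:,::-1])"
```

```text
clock: 11.75
tcp_pos: [0.6084, -0.1052, 0.3172]
tcp_rot: [179.8, 0.1, 99.3]
force: [1.1, 0.7, 0.1]
gripper_width: 0.0449
finger_force: 0.0
shift units [11.31 -6.78  0.07] turn units -2.15 yaw [1.7978e+02 9.0000e-02 9.9320e+01] tcp [ 0.6084 -0.1052  0.3172]
```

View pics/c4.png

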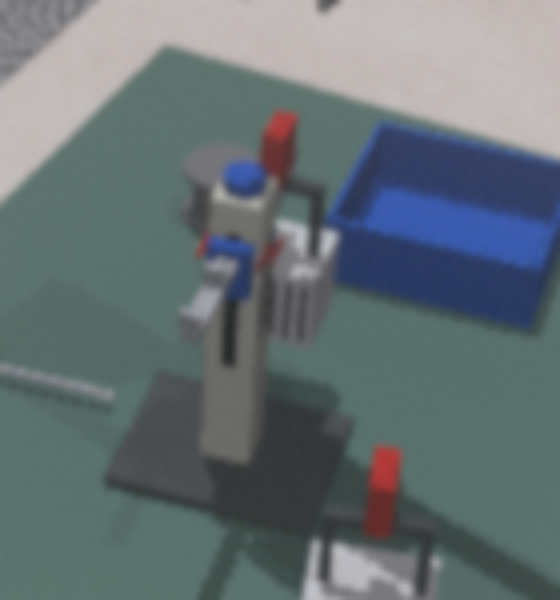

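Module hangs upright on the right hook. Now the left module.

```bash
python3 -m inch '[[0,0,0,0,0,-0.75,60],[0,0,0,0,0,-0.75,85],[0,0,0,0,0,-0.65,85],[0.5,-0.2,0,0,0,0,85],[1,-0.4,0,0,0,0,85],[1,-0.4,0,0,0,0,85],[1,-0.4,0,0,0,0,85],[1,-0.4,0,0,0,0,85],[1,-0.4,0,0,0,0,85],[1,-0.4,0,0,0,0,85],[1,-0.4,0,0,0,0,85],[1,-0.4,0,0,0,0,85],[1,-0.4,0,0,0,0,85],[1,-0.4,0,0,0,0,85],[1,-0.45,0.5,0,0,0,85],[1,-0.45,1,0,0,0,85],[0.6,-0.3,1,0,0,0,85],[0,0,1,0,0,0,85],[0,0,0.5,0,0,0,85],[0,0,0,0,0,0,85]]'; python3 -c "
from h import *
goto([.4385,.0957,.147],107.9)
T=snapshot('top')
for a,c,m in blobs(mask(T,'red')): print(a,c)"
```

```text
clock: 13.8
tcp_pos: [0.4227, 0.1113, 0.2339]
tcp_rot: [-179.8, -0.0, 107.9]
force: [0.3, 0.8, -0.2]
gripper_width: 0.0849
finger_force: 0.0
shift units [-0.99  0.53  4.34] turn units 0.01 yaw [-1.7984e+02 -2.0000e-02  1.0793e+02] tcp [0.4227 0.1113 0.2339]
293 [267.3 115.6]
114 [314. 195.]
9 [266.7 194.6]
20 [286.4 209. ]
17 [272.1 211.4]
105 [227.6 267.7]
```

```bash
python3 -m inch '[[-0.5,0.25,0,0,0,0,85],[-0.5,0.28,0.3,0,0,0,85],[0,0,0.9,0,0,0,85],[0,0,1,0,0,0,85],[0,0,1,0,0,0,85],[0,0,0.8,0,0,0,85],[0,0,0.3,0,0,0,85],[0,0,0,0,0,0,40],[0,0,0,0,0,0,10],[0,0,0,0,0,0,5],[0,0,0,0,0,0,5],[0,0,0,0,0,0,5],[0,0,0,0,0,0,5],[0,0,0,0,0,0,5],[0,0,0,0,0,0,5]]'
```

```text
clock: 15.35
tcp_pos: [0.4405, 0.0953, 0.1498]
tcp_rot: [179.9, 0.0, 107.9]
force: [-1.8, -0.8, 5.6]
gripper_width: 0.0135
finger_force: 58.6
```

```bash
python3 -m inch '[[0,0,-0.4,0,0,0,5],[0,0,-0.9,0,0,0,5],[0,0,-1,0,0,0,5],[0,0,-1,0,0,0,5],[0,0,-1,0,0,0,5],[0,0,-1,0,0,0,5],[0,0,-0.6,0,0,0.7,5],[0,0,0,0,0,0.75,5],[0,0,0,0,0,0.7,5],[0.6,0,0,0,0,0,5],[0.6,0.2,0,0,0,0,5],[0,0.9,0,0,0,0,5],[0,1,0,0,0,0,5],[0,1,0,0,0,0,5],[0,1,0,0,0,0,5],[0,1,0,0,0,0,5],[0,0.9,0,0,0,0,5],[0,0.6,0,0,0,0,5],[0,0,0,0,0,0,5],[0,0,0,0,0,0,5]]'
python3 - <<'E'
from h import *
goto([.5665,.140,.265],99.3);print(get_state()["force"])
T=snapshot("top");S=snapshot("side")
a=cv2.resize(T["image"][140:280,190:320],None,fx=3,fy=3);b=cv2.resize(S["image"][130:270,230:360],None,fx=3,fy=3)
cv2.imwrite("pics/c5.png",np.hstack([a,b])[:,:,::-1])
E
```

```text
clock: 17.35
tcp_pos: [0.5656, 0.1408, 0.2663]
tcp_rot: [-179.8, -0.0, 99.4]
force: [-1.0, 0.1, -5.4]
gripper_width: 0.0135
finger_force: 58.9
shift units [-0.05  0.04  0.07] turn units 0.02 yaw [-1.7984e+02 -1.0000e-02  9.9360e+01] tcp [0.5656 0.1408 0.2663]
[-1.00989423  0.14512563 -5.36421676]
```

View pics/c5.png

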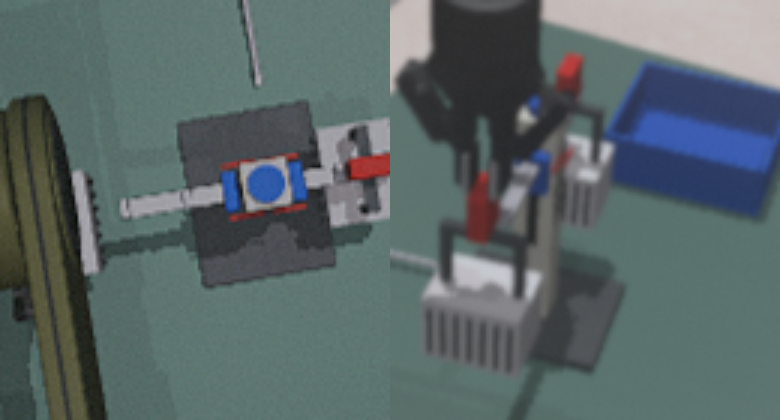

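Heavy module (≈5.4 N) held upright just outside the left arm; the light one hangs on the right hook. Move in, lower.

```bash
python3 -m inch '[[-0.45,0.04,0,0,0,0,5],[-0.8,0,0,0,0,0,5],[-0.8,0,0,0,0,0,5],[-0.8,0,0,0,0,0,5],[-0.8,0,0,0,0,0,5],[-0.5,0,0,0,0,0,5],[0,0,0,0,0,0,5],[0,0,0,0,0,0,5]]'; python3 -c "
from h import *
goto([.5798,.0591,.265],99.3);print(get_state()['force'])"
python3 -m inch '[[0,0,0.4,0,0,0,5],[0,0,0.6,0,0,0,5],[0,0,0.6,0,0,0,5],[0,0,0.6,0,0,0,5],[0,0,0.5,0,0,0,5],[0,0,0.4,0,0,0,5],[0,0,0.3,0,0,0,5],[0,0,0.2,0,0,0,5],[0,0,0,0,0,0,5],[0,0,0,0,0,0,5],[0,0,0,0,0,0,5]]'
```

```text
clock: 18.25
tcp_pos: [0.5809, 0.0585, 0.2669]
tcp_rot: [-180.0, -0.1, 99.3]
force: [-0.7, 1.0, -4.5]
gripper_width: 0.013
finger_force: 58.9
shift units [ 0.04 -0.05  0.1 ] turn units -0.01 yaw [-1.7999e+02 -7.0000e-02  9.9250e+01] tcp [0.5809 0.0585 0.2669]
[-0.65442302  1.03483717 -4.53667647]
clock: 19.35
tcp_pos: [0.5809, 0.0588, 0.1955]
tcp_rot: [180.0, -0.0, 99.3]
force: [-1.3, 2.6, -0.6]
gripper_width: 0.0133
finger_force: 59.6
```

Nearly all weight transferred; release, rise, wait for it to settle.

```bash
python3 -m inch '[[0,0,0.1,0,0,0,5],[0,0,0,0,0,0,5],[0,0,0,0,0,0,20],[0,0,0,0,0,0,30],[0,0,0,0,0,0,45],[0,0,0,0,0,0,45],[0,0,0,0,0,0,45],[0,0,-0.4,0,0,0,45],[0,0,-0.8,0,0,0,45],[0,0,-1,0,0,0,45],[0,0,-1,0,0,0,45],[0,0,-1,0,0,0,45],[0,0,-1,0,0,0,45],[0,0,-0.5,0,0,0,45],[0,0,0,0,0,0,45]]'
python3 -m inch '[[0,0,0,0,0,0,45],[0,0,0,0,0,0,45],[0,0,0,0,0,0,45],[0,0,0,0,0,0,45],[0,0,0,0,0,0,45],[0,0,0,0,0,0,45],[0,0,0,0,0,0,45],[0,0,0,0,0,0,45],[0,0,0,0,0,0,45],[0,0,0,0,0,0,45],[0,0,0,0,0,0,45],[0,0,0,0,0,0,45],[0,0,0,0,0,0,45],[0,0,0,0,0,0,45],[0,0,0,0,0,0,45],[0,0,0,0,0,0,45],[0,0,0,0,0,0,45],[0,0,0,0,0,0,45],[0,0,0,0,0,0,45],[0,0,0,0,0,0,45]]'
python3 - <<'E'
from h import *
goto([.6066,-.1047,.315],99.3)
S=snapshot("side");cv2.imwrite("pics/c6.png",cv2.resize(S["image"][120:270,220:360],None,fx=4,fy=4)[:,:,::-1])
E
```

```text
clock: 20.85
tcp_pos: [0.5819, 0.0587, 0.3091]
tcp_rot: [179.8, 0.0, 99.3]
force: [-0.1, -0.5, -0.3]
gripper_width: 0.045
finger_force: 0.0
clock: 22.85
tcp_pos: [0.5809, 0.0586, 0.307]
tcp_rot: [-180.0, 0.0, 99.3]
force: [1.1, -1.0, 0.1]
gripper_width: 0.0448
finger_force: 0.0
shift units [-8.27 -0.05 -0.4 ] turn units 0.0 yaw [-180.      0.     99.32] tcp [0.5809 0.0586 0.307 ]
```

View pics/c6.png

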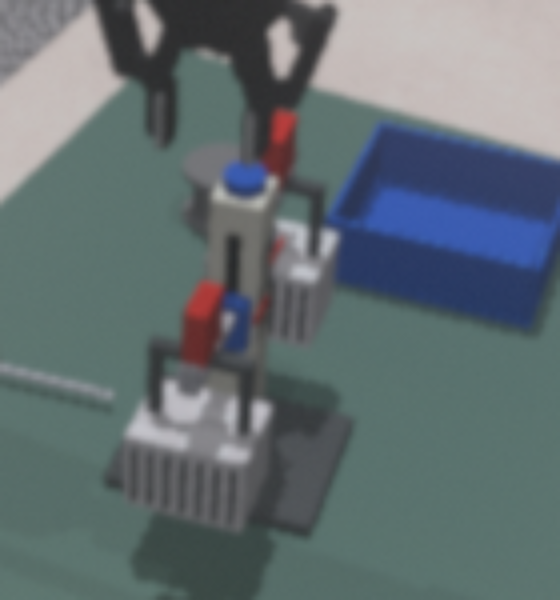

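Both hang freely; left carriage is far lower, so the left module is heavy and the right one is light. I measure the right grip before picking it.

```bash
python3 -m inch '[[-0.5,0,-0.2,0,0,0,60],[-1,0,-0.2,0,0,0,85],[-1,0,0,0,0,0,85],[-1,0,0,0,0,0,85],[-1,0,0,0,0,0,85],[-1,0,0,0,0,0,85],[-1,0,0,0,0,0,85],[-1,0,0,0,0,0,85],[-0.6,0,0,0,0,0,85],[-0.2,0,0,0,0,0,85],[0,0,0,0,0,0,85],[0,0,0,0,0,0,85],[0,0,0,0,0,0,85],[0,0,0,0,0,0,85],[0,0,0,0,0,0,85]]'
python3 - <<'E'
from h import *
S=snapshot("side");T=snapshot("top")
c=[x for x in blobs(mask(S,"red")) if 270<x[1][0]<310 and x[1][1]<180];print([(x[0],x[1],plane(S,x[1],.211)) for x in c])
p=plane(T,(314,195),.211)[0];print("top-based",p)
print([(a,k) for a,k,m in blobs(mask(T,"red"))])
goto([*p,.220],99.3)
E
```

```text
clock: 24.4
tcp_pos: [0.6077, -0.1046, 0.3151]
tcp_rot: [180.0, -0.0, 99.4]
force: [0.2, 0.9, 0.1]
gripper_width: 0.0849
finger_force: 0.0
[(np.int32(36), array([289.6, 152.1]), array([[ 0.61571383, -0.12836139]]))]
top-based [ 0.60681488 -0.10466241]
[(np.int32(293), array([267.2, 115.7])), (np.int32(9), array([266.2, 195.6])), (np.int32(108), array([241.6, 208. ])), (np.int32(19), array([285.9, 209.1])), (np.int32(16), array([270.9, 211.8]))]
shift units [ 0.02 -0.04  4.75] turn units 0.01 yaw [180.     0.    99.35] tcp [ 0.6077 -0.1048  0.3151]
```

```bash
python3 -m inch '[[0,0,0.5,0,0,0,85],[0,0,0.9,0,0,0,85],[0,0,1,0,0,0,85],[0,0,1,0,0,0,85],[0,0,0.9,0,0,0,85],[0,0,0.4,0,0,0,85],[0,0,0,0,0,0,60],[0,0,0,0,0,0,40],[0,0,0,0,0,0,25],[0,0,0,0,0,0,5],[0,0,0,0,0,0,5],[0,0,0,0,0,0,5],[0,0,0,0,0,0,5],[0,0,0,0,0,0,5],[0,0,0,0,0,0,5]]'
python3 -m inch '[[0,0,-0.3,0,0,0,5],[0,0,-0.5,0,0,0,5],[0,0,-0.5,0,0,0,5],[0,0,-0.5,0,0,0,5],[0,0,-0.3,0,0,0,5],[0,0,-0.15,0,0,0,5],[0,0,0,0,0,0,5],[0,0,0,0,0,0,5]]'
```

```text
clock: 26.0
tcp_pos: [0.6079, -0.1053, 0.2211]
tcp_rot: [180.0, 0.0, 99.3]
force: [0.4, 0.8, 0.2]
gripper_width: 0.0127
finger_force: 58.6
clock: 26.8
tcp_pos: [0.6075, -0.1051, 0.2657]
tcp_rot: [-180.0, -0.0, 99.3]
force: [-0.6, 1.3, -2.4]
gripper_width: 0.0128
finger_force: 58.6
```

```bash
python3 -m inch '[[-0.4,0,0,0,0,0,5],[-0.8,0,0,0,0,0,5],[-0.8,0,0,0,0,0,5],[-0.8,0,0,0,0,0,5],[-0.9,0,0,0,0,0,5],[-0.9,0,0,0,0,0.3,5],[0,0,0,0,0,0.34,5],[-0.5,-0.4,0,0,0,0,5],[-0.9,-0.7,0,0,0,0,5],[-0.9,-0.7,0,0,0,0,5],[-0.9,-0.7,0,0,0,0,5],[-0.9,-0.7,0,0,0,0,5],[-0.9,-0.7,0,0,0,0,5],[-0.6,-0.4,0,0,0,0,5],[-0.36,-0.25,0,0,0,0,5],[0,0,0,0,0,0,5],[0,0,0,0,0,0,5]]'
python3 - <<'E'
from h import *
goto([.546,-.325,.155],96.75)
S=snapshot("side");cv2.imwrite("pics/c7.png",cv2.resize(S["image"][110:270,220:380],None,fx=3.7,fy=3.7)[:,:,::-1])
E
```

```text
clock: 28.5
tcp_pos: [0.5466, -0.3244, 0.266]
tcp_rot: [180.0, -0.0, 96.8]
force: [-0.3, 0.7, -3.1]
gripper_width: 0.0129
finger_force: 58.7
shift units [-0.03 -0.03  5.55] turn units 0.0 yaw [ 1.7997e+02 -5.0000e-02  9.6760e+01] tcp [ 0.5466 -0.3244  0.266 ]
```

View pics/c7.png

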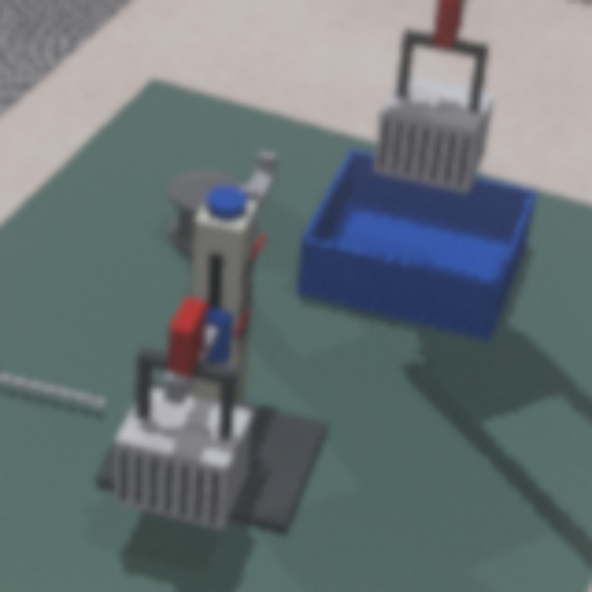

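Light module is above the blue bin centre; heavy one still hangs. Lower.

```bash
python3 -m inch '[[0,0,0.4,0,0,0,5],[0,0,0.8,0,0,0,5],[0,0,0.9,0,0,0,5],[0,0,0.9,0,0,0,5],[0,0,0.8,0,0,0,5],[0,0,0.6,0,0,0,5],[0,0,0.4,0,0,0,5],[0,0,0.3,0,0,0,5],[0,0,0.2,0,0,0,5],[0,0,0,0,0,0,5],[0,0,0,0,0,0,5]]'
```

```text
clock: 29.65
tcp_pos: [0.5466, -0.3253, 0.1605]
tcp_rot: [180.0, 0.0, 96.8]
force: [0.2, 0.8, -2.5]
gripper_width: 0.0129
finger_force: 58.7
```

```bash
python3 -m inch '[[0,0,0.1,0,0,0,5],[0,0,0.05,0,0,0,5],[0,0,0,0,0,0,5]]'
```

```text
clock: 29.95
tcp_pos: [0.5463, -0.3251, 0.1571]
tcp_rot: [180.0, 0.0, 96.8]
force: [-0.1, -0.5, -3.6]
gripper_width: 0.0128
finger_force: 58.7
```

```bash
python3 -m inch '[[0,0,0.06,0,0,0,5],[0,0,0.06,0,0,0,5],[0,0,0,0,0,0,5]]';python3 -m inch '[[0,0,0.06,0,0,0,5],[0,0,0,0,0,0,5]]'
```

```text
clock: 30.25
tcp_pos: [0.5466, -0.3255, 0.1565]
tcp_rot: [179.9, 0.1, 96.8]
force: [-2.2, 0.8, 5.9]
gripper_width: 0.0129
finger_force: 60.1
clock: 30.45
tcp_pos: [0.5468, -0.3256, 0.1564]
tcp_rot: [179.9, 0.1, 96.8]
force: [-2.5, 1.4, 10.6]
gripper_width: 0.0123
finger_force: 60.9
```

On the floor. Release and retreat.

```bash
python3 -m inch '[[0,0,-0.1,0,0,0,5],[0,0,0,0,0,0,20],[0,0,0,0,0,0,30],[0,0,0,0,0,0,45],[0,0,0,0,0,0,45],[0,0,0,0,0,0,45],[0,0,-0.4,0,0,0,45],[0,0,-0.8,0,0,0,45],[0,0,-1,0,0,0,45],[0,0,-1,0,0,0,45],[0,0,-1,0,0,0,45],[0,0,-1,0,0,0,45],[0,0,-1,0,0,0,45],[0,0,-0.5,0,0,0,45],[0,0,0,0,0,0,45],[0,0,0,0,0,0,45],[0,0,0,0,0,0,45],[0,0,0,0,0,0,45],[0,0,0,0,0,0,45],[0,0,0,0,0,0,45]]'
python3 - <<'E'
from h import *
S=snapshot("side");cv2.imwrite("pics/c8.png",cv2.resize(S["image"][110:320,120:400],None,fx=2.8,fy=2.8)[:,:,::-1])
E
```

```text
clock: 32.45
tcp_pos: [0.5462, -0.325, 0.2888]
tcp_rot: [-180.0, -0.0, 96.8]
force: [-0.5, -0.3, 0.0]
gripper_width: 0.0451
finger_force: 0.0
```

View pics/c8.png

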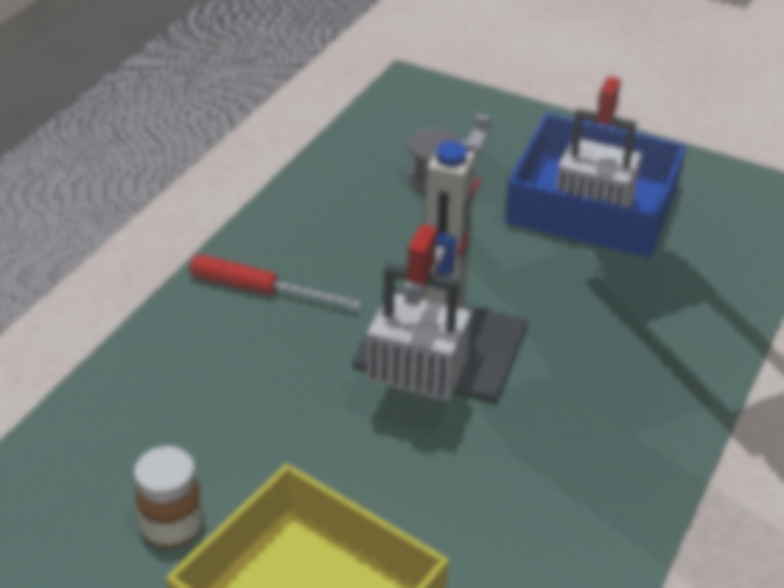

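The light module stands upright in the blue bin at (600,170), and the heavy one hangs free on the left hook at (420,340). The bystanders are untouched.

```bash
python3 -c "
from rig import *
print(hand_in())"
```

```text
the job is handed in; nothing more can be done
None
```

I handed the job in at about 32 s: the heavier module hangs freely on the left hook, the lighter one stands upright in the blue bin, and the reel, jar and screwdriver look undisturbed in the last picture; the hand-in returned no verdict.

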